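Shift the wire rewinder into the middle far gear

ROBOT

A 6-joint arm with a two-finger parallel gripper is mounted at the origin on a cart in front of the work surface, level with it; the furniture and walls round the work are solid. World frame = base frame: x ahead of the robot, y to its left, z up, the work surface at z = 0. Lengths are in m, angles in rad, forces in N, time in s.
With the tool pointing down it reaches from about 0.4 to 0.825 m from the base axis. Payload 7 kg.
Tool frame: the origin (TCP) lies at the very end of the fingers, on their centre line; the grasp point (between the pads) lies 19 mm behind it; y points along the fingers, z is the direction in which the jaws open and shut, and the axes are right-handed (so a half turn about y gives the same grasp; the last joint's range is limited). The gripper opens to 85 mm and grips with 20 to 120 N. Pads are 22 mm wide; open, the fingers measure 114 mm over their backs; the gripper's body (76 mm by 85 mm) begins 54 mm behind the grasp point. The pads swing forward as they close: fully open they stand 13 mm farther back than shut.
Start: joints at [1.453, 0.359, 0.012, 0, -1.224, -0.288], TCP at [0.266, 0.62, 0.204] pointing down, gripper open.
Joint ranges: [-3.07, 3.07], [-1.43, 2.12], [-1.02, 1.25], [-3.03, 1.67], [-3.05, -0], [-3.03, 3.03]. Speed limits (rad/s): [2.39, 2.39, 3.01, 3.14, 3.14, 3.14].

INTERFACE

Orientations are given as a rotation vector (axis times angle).
In Python, from plant import bot, grab_frame, get_calibration, job_done, nets gives the robot as it stands.
- The arm moves only by the tool play_rows, never from a script. Its argument "commands" is a list of rows, each an object with "offset": the shift along the tool's x, y, z in cm, a list of three; "roll": the turn about the tool's y in rad; "hand": the closure in counts, from 0 (fully open) to 255 (shut). In form: [{"offset": [dx, dy, dz], "roll": roll, "hand": hand}, ...]. A call has 1 to 12 rows; each row shifts and turns the commanded pose from where the row before left it, along the tool's axes as they then stand; what a row does not reach is not made up. A row lasts 1/10 s, in which the tool goes at most 50 mm and 8.59 degrees, less where a joint would pass 70% of its speed; a pose out of reach is approached as far as the arm can. A call is refused whole if a number of a shift passes 5 or a number of a turn 0.15, either way. A call with a gripper value outside its range is refused whole. The fingers move at their own pace and stop on an object; the grip force is fixed at half the most. Time passes only in rows, so rows that do not move let the fingers close. It gives the time, the measured TCP pose, the force and the opening at its end, in the units of the state.
- bot.state(): the state, without advancing time (a new reading comes with each control period).
- grab_frame(name): name is "scene" or "side" or "wrist"; returns the picture (400x640x3 uint8, red, green, blue); there is no depth.
- get_calibration(name): a dict with "mtx" (3x3 intrinsics, pixels), "eye" and "attitude" of the camera in the world. Camera axes: x right, y up, looking along -z (the intrinsics and any distortion apply to the point x, -y, -z); pixel columns grow to the right and rows downward; lengths in m; the calibration is good to about 2 mm. A picture is of the moment at which its call begins: read the wrist's pose just before it. get_calibration takes no time and is no camera call; for the wrist camera it gives the pose at the moment of the call.
- job_done(): hands the job in, once; it reports no verdict.
Trained networks look in the newest picture that a camera, given by its name, has taken for a name from the list of things; names that differ only in an ending like _2 or _b are one class to them, and where a whole thing is asked for, a point or a joint stands for the part that bears it (a point fixed in the world has none). Each returns a list of dicts, best first, with "confidence" (0 to 1); they miss things now and then, are a little off and sometimes report something else, mostly with a low value. They report only what shows in the picture. A call takes as long as a camera call.
- nets.trace(camera, name): "region" (400x640 bool, what is visible of it) and "extent" ([left, top, right, bottom] in pixels, round what is visible of it).
The state is a dict: "clock": time; "joint_pos": joint angles; "joint_velocities": joint speeds; "joint_efforts": joint torques, N m; "position": TCP position; "eef_rot": TCP orientation; "contact_force": force on the tool from outside, world axes, zero at the start; "torque": the same for the moment, N m; "finger_gap": opening from 0.0 (shut) to 1.0 (fully open).
Only numpy, scipy, OpenCV 4.12 (cv2) and the standard library are available. Lean on these libraries where they do the work, as an engineer would, in place of code of your own. Each camera call takes 0.05 s, during which the arm holds its last target.

TASK

The wire rewinder on the bench must run in another gear for the next spool. Push its gear lever through the gate into the middle slot on the far side, fully home. Push the lever with the fingertips only - never take it between the fingers or force it - and leave the things around the machine where they stand.

Things in the scene. Friction and masses are not known exactly. Their poses are not given: they have to be found in the camera images.
- rewinder: Bench wire rewinder, bolted down: grey gear case 148 (x) by 200 (y) by 113 mm high, foot flange 165 by 225 mm, motor out to 196 mm at its right (-y; terminal box 120 mm high), spool of wire on a spindle out to 167 mm at its left, up to 105 mm high. Origin: centre of the underside. Axes: x to its far side (world x, turned up to 0.2 rad), y to its left, z up.
- gate_centre (a point): centre of the steel gate plate (114 by 114 mm, 5 mm thick, screws 4 mm proud) on the case, at its upper face, 123.5 mm above the bench; axes as the rewinder's. Cut-out: three lanes along x, at y = -32, 0 and +32 mm, each with a far (+x) and a near (-x) slot 14 mm wide, joined by one neutral channel along y at x = 0, 16 mm wide between round-nosed teeth (nose radius 9 mm).
- lever_pivot (a point): cross pivot of the lever inside the case, 31 mm above the bench on the rewinder's centre line; axes as the rewinder's. With f = gear_fore and s = gear_side the ball's centre is at (185 sin f, 185 cos f sin s, 185 cos f cos s) mm from it. The lever stays where it is left; 3 to 5 N at the ball moves it.
- lever_knob: The gear lever: a black ball knob 36 mm across on a straight steel rod 11 mm thick (collar 18 mm thick just under the ball). Origin at the ball's centre, 170 to 216 mm above the bench; z along the rod, upward.
- gear_fore (a joint): fore-and-aft lean of the lever, rad: 0 in neutral, positive to the far side; stops at +0.322 (fully home in a far slot) and -0.322 (fully home in a near slot). Starts anywhere along the right-hand lane. Lanes can be changed only with it within about 0.03 of 0; the teeth lead it in from up to 0.06.
- gear_side (a joint): sideways lean of the lever, rad: -0.342 in the right-hand lane (where it starts), 0 in the middle lane, +0.342 in the left-hand lane; stops at both ends. Slots have about 0.015 rad to spare; the rounded teeth lead the rod in from up to about 0.07 rad off.
- spool: loose small wire spool with black flanges, 79x72x50 mm, on the bench in front of the machine; origin at the centre of its underside. To be left alone.
- carton: loose small cardboard carton, 83x68x45 mm, in front of the machine; origin at the centre of its underside. To be left alone.
- contactor: loose black contactor block, 70x50x48 mm, in front of the machine; origin at the centre of its underside. To be left alone.

How it is judged:
By the outcome, as a careful person would: the job done as asked, in the order asked, and still so for the second after the job is handed in, with the robot touching nothing.
It also fails if it takes over 42 s, if anything falls off the work surface, if the arm or the gripper's body presses on something with over 40 N, if the wrist force passes 120 N, or if a joint passes its speed limit or range.

## Working session

There is one attempt and no reset: what is moved stays moved. The work goes in short steps, Python scripts to look and compute and a tool call to move; the robot and the scene stay as the last step left them, time stands still between calls to the robot, and variables do not carry over. Pictures are saved under pics/ and viewed, and the job is handed in when it is done.

Besides the shell and the picture viewer there is one more tool, called after "Call:" in YAML: its name, and indented under it one key for each argument. play_rows: Moves the arm, as the interface text tells. Its arguments: {"type":"object","properties":{"commands":{"type":"array","items":{"type":"object","properties":{"offset":{"type":"array","items":{"type":"number"}},"roll":{"type":"number"},"hand":{"type":"number"}}}}},"required":["commands"]}

```bash
ls; mkdir -p pics; python3 - <<'E'
from plant import bot, grab_frame, get_calibration, nets
import cv2,numpy as np
s=bot.state(); print(s)
for n in ["scene","side"]:
    im=grab_frame(n); cv2.imwrite(f"pics/{n}0.png",im[:,:,::-1])
    c=get_calibration(n); print(n,c)
    for k in ["lever_knob","rewinder"]:
        for d in nets.trace(n,k)[:2]: 
            m=d["region"]; ys,xs=np.nonzero(m); print(k,d["confidence"],d["extent"],xs.mean(),ys.mean())
E
```

```text
pics
{'clock': 0.0, 'joint_pos': array([ 1.45309160e+00,  3.59393344e-01,  1.10586032e-02, -3.63825816e-04,
       -1.22408197e+00, -2.88051591e-01]), 'joint_velocities': array([-0.00084342, -0.00110425,  0.00083279, -0.00035636, -0.00185395,
        0.0006851 ]), 'joint_efforts': array([ 3.33315384e-04, -5.83330965e+01,  2.93413585e+01,  6.93680361e+00,
       -6.05312278e-03, -1.88304045e-05]), 'position': array([0.26627735, 0.61968892, 0.20305696]), 'eef_rot': array([-0.4109436 , -1.99640424,  1.99975711]), 'contact_force': array([0.13674695, 0.17938891, 0.03961372]), 'torque': array([ 0.00168199,  0.01019399, -0.00697047]), 'finger_gap': 0.9974265733721693}
scene {'mtx': array([[383.06189817,   0.        , 315.8115641 ],
       [  0.        , 383.06189817, 198.62500157],
       [  0.        ,   0.        ,   1.        ]]), 'eye': array([-0.16643358,  0.45463694,  0.57048383]), 'attitude': array([ 0.63666972, -1.07352017, -1.82018122])}
lever_knob 0.77 [283.5, 159.3, 303.7, 207.4] 291.5242424242424 175.56969696969696
rewinder 0.76 [204.0, 159.4, 352.5, 277.5] 279.0365940312648 226.42089057318807
side {'mtx': array([[438.94751666,   0.        , 316.67449258],
       [  0.        , 438.94751666, 199.00586915],
       [  0.        ,   0.        ,   1.        ]]), 'eye': array([ 0.06888065, -0.56674021,  0.47062213]), 'attitude': array([ 1.16018632, -0.31446701, -0.5015709 ])}
lever_knob 0.9 [329.7, 153.6, 351.8, 199.8] 340.32048192771083 172.24096385542168
lever_knob 0.65 [241.4, 231.6, 284.2, 271.0] 264.3550114766641 249.4682478959449
rewinder 0.6 [274.6, 153.4, 390.8, 275.5] 331.47131498470947 226.19180428134555
rewinder 0.33 [330.7, 153.9, 352.4, 202.2] 340.72237196765496 170.73854447439354
```

View pics/scene0.png

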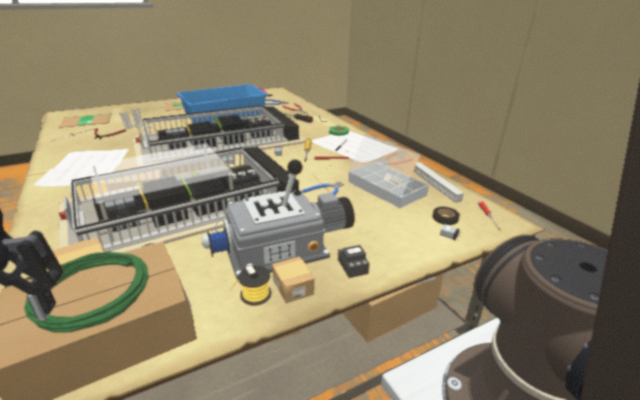

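View pics/side0.png

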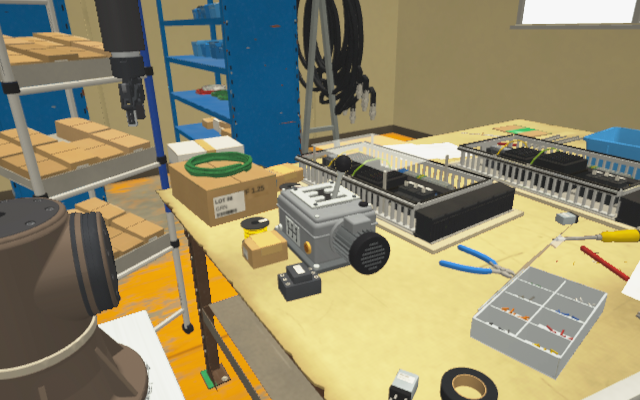

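```bash
python3 - <<'E'
import cv2
for n,(x0,y0,x1,y1) in {"scene":(190,140,370,290),"side":(200,130,420,290)}.items():
    im=cv2.imread(f"pics/{n}0.png")[y0:y1,x0:x1]
    f=min(800/(x1-x0),600/(y1-y0))//1
    cv2.imwrite(f"pics/{n}0c.png",cv2.resize(im,None,fx=f,fy=f,interpolation=cv2.INTER_CUBIC)); print(f)
E
```

```text
4.0
3.0
```

View pics/scene0c.png

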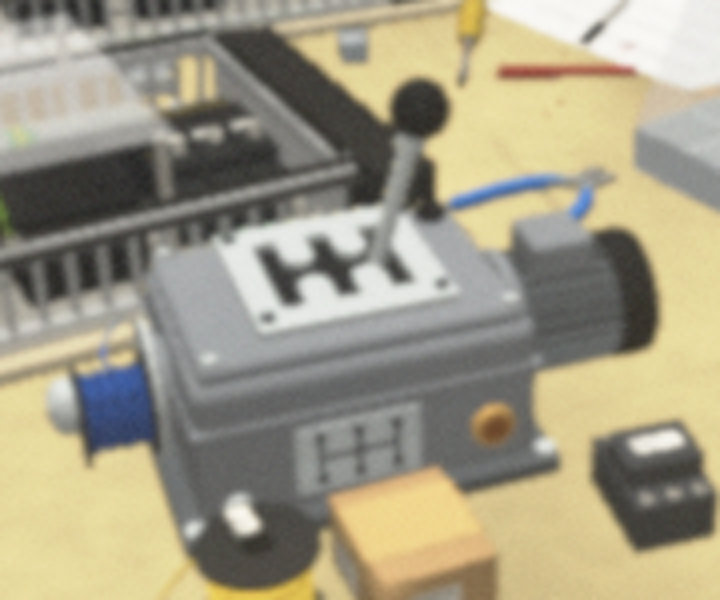

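View pics/side0c.png

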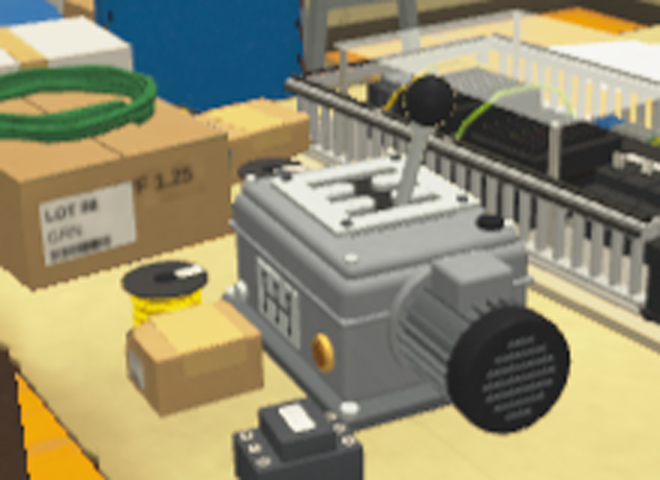

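```bash
cat > h.py <<'E'
import numpy as np,cv2
from scipy.spatial.transform import Rotation as R
from scipy.optimize import least_squares
def proj(P,c):
    P=np.atleast_2d(P); q=(P-c["eye"])@R.from_rotvec(c["attitude"]).as_matrix()
    q=q*[1,-1,-1]; u=q@c["mtx"].T; return u[:,:2]/u[:,2:]
def ball(f,s): return np.array([.185*np.sin(f),.185*np.cos(f)*np.sin(s),.031+.185*np.cos(f)*np.cos(s)])
def w(p,P):
    P=np.atleast_2d(P);c,s=np.cos(p[2]),np.sin(p[2])
    return np.c_[p[0]+c*P[:,0]-s*P[:,1],p[1]+s*P[:,0]+c*P[:,1],P[:,2]]
def plate(): return np.array([[-57,57,123.5],[-57,-57,123.5],[57,57,123.5],[57,-57,123.5]])/1e3
def slots():
    o=[]
    for y in(-32,0,32): o+=[[-42,y,123.5],[42,y,123.5]]
    return np.array(o)/1e3
E
python3 - <<'E'
from h import *
from plant import get_calibration
cs,cd=get_calibration("scene"),get_calibration("side")
S=np.array([190,140]);D=np.array([200,130])
ps=np.array([[258,333],[458,290],[215,240]])/4+S
pd=np.array([[337,235],[485,208]])/3+D
ks=np.array([420,107])/4+S; kd=np.array([428,100])/3+D
def res(v):
    p=v[:3]; pl=w(p,plate()); b=w(p,ball(v[3],v[4]))
    return np.r_[(proj(pl[:3],cs)-ps).ravel(),(proj(pl[[1,3]],cd)-pd).ravel(),(proj(b,cs)-ks).ravel(),(proj(b,cd)-kd).ravel(), (v[4]+.342)/.01]
r=least_squares(res,[.5,.2,0,0,-.342]); print(r.x,np.round(r.fun,1)); p=r.x[:3]
np.save("fit.npy",r.x)
print("ball",w(p,ball(*r.x[3:])),"target ball",w(p,ball(.322,0)),"neutral",w(p,ball(0,-.342)),w(p,ball(0,0)))
for n,c,o,f in(("scene",cs,S,4),("side",cd,D,3)):
    im=cv2.imread(f"pics/{n}0c.png")
    for q,col in((plate(),(0,0,255)),(slots(),(255,0,255)),(ball(*r.x[3:]),(0,255,0)),(np.array([[a,b,.0] for a in(-.0825,.0825) for b in(-.1125,.1125)]),(255,255,0))):
        for u in proj(w(p,q),c): cv2.circle(im,tuple(np.int32((u-o)*f+f/2)),4,col,-1)
    cv2.imwrite(f"pics/{n}0o.png",im)
E
```

```text
[ 0.55086564  0.18576077 -0.10197207  0.06665871 -0.33225372] [ 0.4 -0.3  0.6  0.6 -0.4 -1.6 -0.1 -1.2 -1.1 -2.3  0.8  0.4  0.4  0.3
  1. ]
ball [[0.55699543 0.12461089 0.20549389]] target ball [[0.60910743 0.17980106 0.20649181]] neutral [[0.54454986 0.12403926 0.20528587]] [[0.55086564 0.18576077 0.216     ]]
```

View pics/scene0o.png

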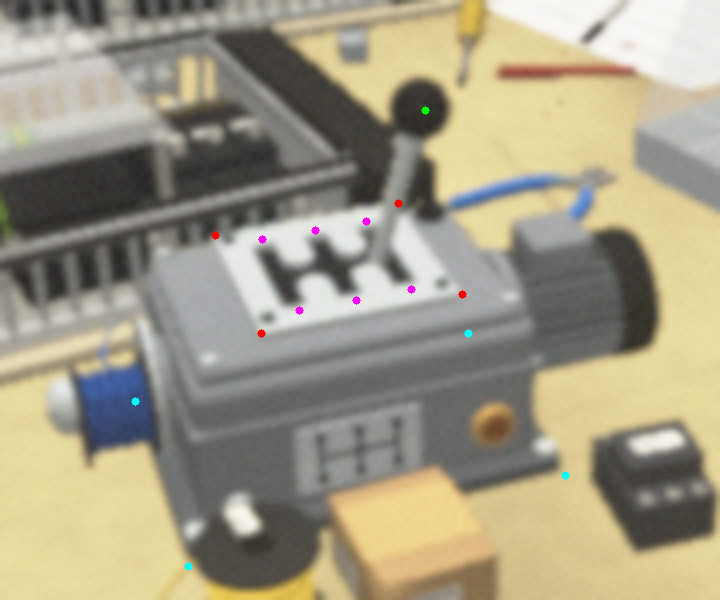

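View pics/side0o.png

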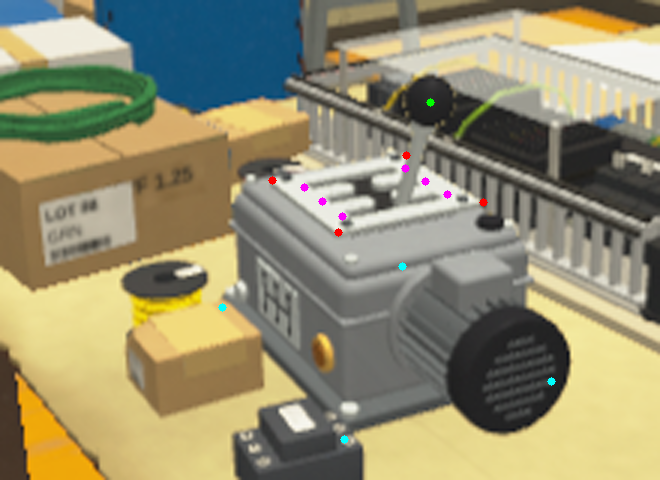

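```bash
cat >> h.py <<'E'
def go(st,tgt):  # tool-frame offset in cm from state's pose to world tgt
    M=R.from_rotvec(st["eef_rot"]).as_matrix()
    return np.round(M.T@(np.array(tgt)-st["position"])*100,2)
E
python3 - <<'E'
from h import *
from plant import *
s=bot.state();print(s["clock"],R.from_rotvec(s["eef_rot"]).as_matrix().round(3)); c=get_calibration("wrist");print(c, "cam in tool",R.from_rotvec(s["eef_rot"]).as_matrix().T@(c["eye"]-s["position"]))
print(R.from_rotvec(c["attitude"]).as_matrix().round(3))
print(go(s,s["position"]+[0,0,.12]),go(s,[.55,.14,.33]))
E
```

```text
0.3 [[-0.919 -0.    -0.395]
 [ 0.395 -0.001 -0.919]
 [-0.    -1.     0.001]]
{'mtx': array([[324.52641386,   0.        , 318.60310712],
       [  0.        , 324.52641386, 202.91262016],
       [  0.        ,   0.        ,   1.        ]]), 'eye': array([0.34355253, 0.58791905, 0.37462343]), 'attitude': array([-0.21490227,  0.32372971, -1.95466416])} cam in tool [-0.08355311 -0.17094065 -0.00087723]
[[-0.393  0.87   0.297]
 [-0.919 -0.372 -0.126]
 [ 0.001 -0.323  0.946]]
[-0.0e+00 -1.2e+01  1.0e-02] [-45.   -12.61  32.91]
```

Call:
play_rows:
  commands:
    - {"offset":[0,-4,0],"hand":255}
    - {"offset":[0,-4,0],"hand":255}
    - {"offset":[0,-4.5,0],"hand":255}
    - {"offset":[-3.5,0,2.2],"hand":255}
    - {"offset":[-3.9,0,2.5],"hand":255}
    - {"offset":[-3.9,0,2.5],"hand":255}
    - {"offset":[-3.9,0,2.5],"hand":255}
    - {"offset":[-3.9,0,2.5],"hand":255}
    - {"offset":[-3.9,0,2.5],"hand":255}
    - {"offset":[-3.9,0,2.5],"hand":255}
    - {"offset":[-3.9,0,2.5],"hand":255}
    - {"offset":[-3.9,0,2.5],"hand":255}

```text
invalid input
```

```bash
python3 - <<'E'
from h import *
from plant import *
s=bot.state();print(s["clock"],s["position"],s["joint_pos"].round(2),R.from_rotvec(s["eef_rot"]).as_matrix().round(3),go(s,[.56,.19,.33]))
E
```

```text
0.3 [0.26641376 0.61999581 0.20367522] [ 1.45  0.36  0.01 -0.   -1.22 -0.29] [[-0.919 -0.    -0.395]
 [ 0.395 -0.001 -0.919]
 [-0.    -1.     0.001]] [-43.95 -12.61  27.93]
```

Rows probably need "roll" as well.

Call:
play_rows:
  commands:
    - {"offset":[0,-4,0],"roll":0,"hand":255}
    - {"offset":[0,-4,0],"roll":0,"hand":255}
    - {"offset":[0,-4.5,0],"roll":0,"hand":255}
    - {"offset":[-3.5,0,2.2],"roll":0,"hand":255}
    - {"offset":[-3.9,0,2.5],"roll":0,"hand":255}
    - {"offset":[-3.9,0,2.5],"roll":0,"hand":255}
    - {"offset":[-3.9,0,2.5],"roll":0,"hand":255}
    - {"offset":[-3.9,0,2.5],"roll":0,"hand":255}
    - {"offset":[-3.9,0,2.5],"roll":0,"hand":255}
    - {"offset":[-3.9,0,2.5],"roll":0,"hand":255}
    - {"offset":[-3.9,0,2.5],"roll":0,"hand":255}
    - {"offset":[-3.9,0,2.5],"roll":0,"hand":255}

```text
clock: 1.5
position: [0.4983, 0.2775, 0.3293]
eef_rot: [-0.411, -1.999, 1.998]
contact_force: [0.6, 0.6, -0.6]
finger_gap: 0.002
```

```bash
python3 - <<'E'
from h import *
from plant import *
s=bot.state();print(s["clock"],s["position"],s["joint_pos"].round(2),R.from_rotvec(s["eef_rot"]).as_matrix().round(3),go(s,[.56,.19,.33]))
E
```

```text
1.5 [0.49831545 0.27746284 0.32931943] [ 0.85  0.13 -0.01 -0.   -1.43  0.31] [[-0.919  0.    -0.394]
 [ 0.394  0.    -0.919]
 [-0.    -1.    -0.001]] [-9.12 -0.07  5.6 ]
```

Call:
play_rows:
  commands:
    - {"offset":[-3.1,0,1.9],"roll":0,"hand":255}
    - {"offset":[-3.1,0,1.9],"roll":0,"hand":255}
    - {"offset":[-2.5,0,1.6],"roll":0,"hand":255}
    - {"offset":[0,0,0],"roll":-0.1,"hand":255}
    - {"offset":[0,0,0],"roll":-0.1,"hand":255}
    - {"offset":[0,0,0],"roll":-0.1,"hand":255}
    - {"offset":[0,0,0],"roll":0,"hand":255}
    - {"offset":[0,0,0],"roll":0,"hand":255}

```text
clock: 2.3
position: [0.5562, 0.1952, 0.329]
eef_rot: [-0.118, -2.165, 2.165]
contact_force: [0.4, -0.4, 1.0]
finger_gap: -0.004
```

```bash
python3 - <<'E'
from h import *
from plant import *
s=bot.state();print(s["clock"],s["position"],s["joint_pos"].round(2),R.from_rotvec(s["eef_rot"]).as_matrix().round(3))
c=get_calibration("wrist")
im=grab_frame("wrist").copy()[:,:,::-1].copy(); cv2.imwrite("pics/w1.png",im)
import pickle; pickle.dump(c,open("w1.pkl","wb"))
v=np.load("fit.npy");p=v[:3]
for q,col in((plate(),(0,0,255)),(slots(),(255,0,255)),(ball(*v[3:]),(0,255,0))):
    for u in proj(w(p,q),c): cv2.circle(im,tuple(np.int32(u)),3,col,-1)
cv2.imwrite("pics/w1o.png",im)
d=nets.trace("wrist","lever_knob")
for x in d[:2]: print(x["confidence"],x["extent"])
E
```

```text
2.3 [0.55622503 0.19521054 0.32899837] [ 0.67  0.16  0.03 -0.   -1.44  0.79] [[-0.994 -0.    -0.108]
 [ 0.108 -0.    -0.994]
 [ 0.    -1.     0.   ]]
0.76 [346.3, 155.0, 412.9, 197.2]
0.42 [299.9, 219.8, 345.0, 262.6]
```

View pics/w1.png

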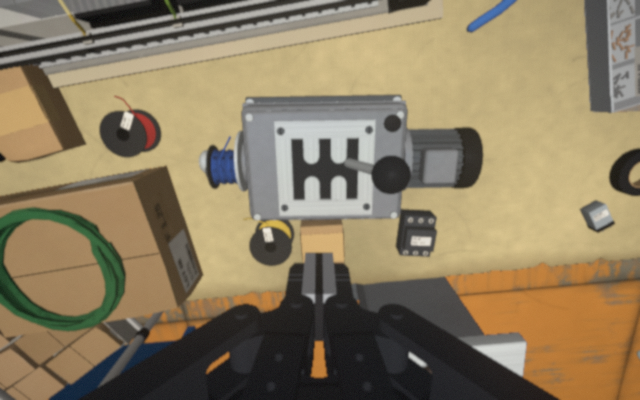

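View pics/w1o.png

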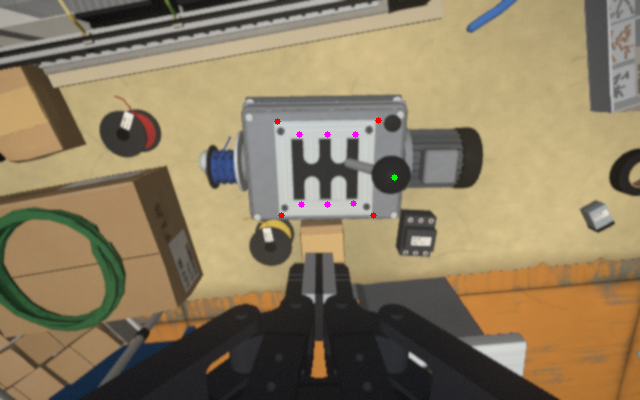

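```bash
python3 - <<'E'
import cv2
im=cv2.imread("pics/w1.png")[90:240,230:430]
cv2.imwrite("pics/w1c.png",cv2.resize(im,None,fx=4,fy=4,interpolation=cv2.INTER_CUBIC))
E
```

```text
(no output)
```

View pics/w1c.png

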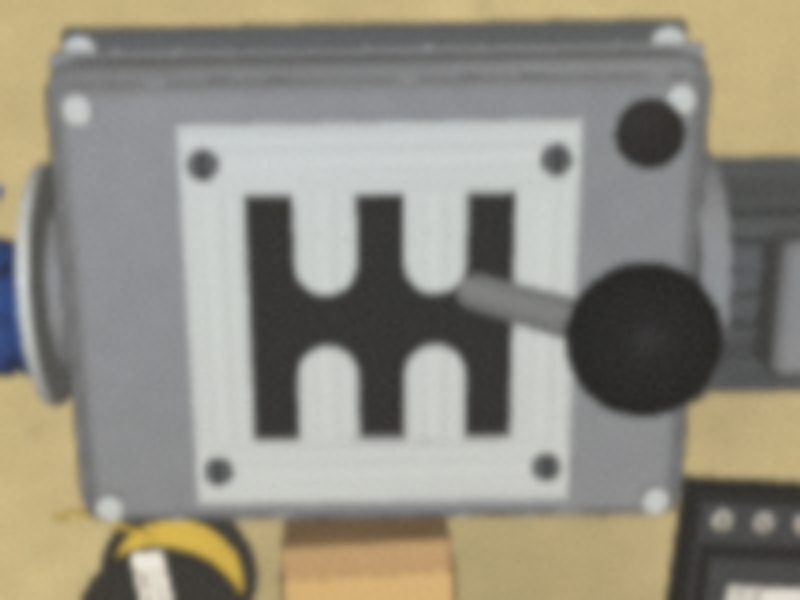

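```bash
python3 - <<'E'
from h import *
import pickle
from plant import get_calibration,bot
cs,cd=get_calibration("scene"),get_calibration("side");cw=pickle.load(open("w1.pkl","rb"))
px=lambda a,f,o:(np.array(a)+.5)/f-.5+o
pw=px([[198,502],[569,497],[178,126],[582,120]],4,[230,90]);kw=px([644,338],4,[230,90])
ks=px([420,107],4,[190,140]);kd=px([428,100],3,[200,130])
ps=px([[258,333],[458,290],[215,240]],4,[190,140])
def res(v):
    p=v[:3]; pl=w(p,plate()); b=w(p,ball(v[3],v[4]))
    return np.r_[(proj(pl,cw)-pw).ravel(),(proj(b,cw)-kw).ravel(),.5*(proj(pl[:3],cs)-ps).ravel(),.5*(proj(b,cs)-ks).ravel(),.5*(proj(b,cd)-kd).ravel(), (v[4]+.342)/.01]
r=least_squares(res,[.5,.2,0,0,-.342]); print(r.x.round(4),np.round(r.fun,1)); p=r.x[:3]
np.save("fit.npy",r.x)
for t,b in dict(ball=ball(*r.x[3:]),neutral=ball(0,-.342),mid=ball(0,0),home=ball(.322,0)).items(): print(t,w(p,b).round(4))
s=bot.state()
M=R.from_rotvec(s["eef_rot"]).as_matrix();print(np.arctan2(-M[1,0],-M[0,0]))
E
```

```text
[ 0.5523  0.1886 -0.0915  0.074  -0.3326] [ 0.4  0.3 -0.5  0.2 -0.2 -0.1 -0.1 -0.2  0.5  0.1 -0.2  0.1 -0.1  0.4
 -0.8 -0.5 -0.3  0.2  0.7  0.   0.9]
ball [[0.5604 0.1274 0.2054]]
neutral [[0.5466 0.1268 0.2053]]
mid [[0.5523 0.1886 0.216 ]]
home [[0.6106 0.1833 0.2065]]
-0.10787028191436879
```

```bash
cat >> h.py <<'E'
def inrew(P,p):
    c,s=np.cos(p[2]),np.sin(p[2]); d=np.array(P)-[p[0],p[1],0]
    return np.array([c*d[0]+s*d[1],-s*d[0]+c*d[1],d[2]])
def rep(tg=None):
    from plant import bot
    s=bot.state();p=np.load("fit.npy")[:3]
    print("t",round(s["clock"],2),"rew mm",(inrew(s["position"],p)*1e3).round(1),"F",s["contact_force"].round(1))
    if tg is not None: print(go(s,w(p,np.array(tg)/1e3)[0]))
E
python3 -c "
from h import *
rep([60,-61,330]);rep([60,-61,188])"
```

```text
t 2.4 rew mm [  3.3   7.  329. ] F [ 0.5 -0.6 -0.2]
[-5.78 -0.1   6.71]
t 2.4 rew mm [  3.3   7.  329. ] F [ 0.5 -0.6 -0.2]
[-5.78 14.1   6.71]
```

Call:
play_rows:
  commands:
    - {"offset":[-2,0,2.2],"roll":0,"hand":255}
    - {"offset":[-2,0,2.2],"roll":0,"hand":255}
    - {"offset":[-1.8,0,2.3],"roll":0,"hand":255}
    - {"offset":[0,0,0],"roll":-0.015,"hand":255}
    - {"offset":[0,3.5,0],"roll":0,"hand":255}
    - {"offset":[0,3.5,0],"roll":0,"hand":255}
    - {"offset":[0,3.5,0],"roll":0,"hand":255}
    - {"offset":[0,3.5,0],"roll":0,"hand":255}
    - {"offset":[0,0,0],"roll":0,"hand":255}
    - {"offset":[0,0,0],"roll":0,"hand":255}

```text
clock: 3.4
position: [0.607, 0.1227, 0.1897]
eef_rot: [-0.099, -2.174, 2.176]
contact_force: [0.7, -0.6, 0.9]
finger_gap: -0.002
```

```bash
python3 - <<'E'
from h import *
from plant import *
rep([29,-61,188])
for n in("wrist","side"): cv2.imwrite(f"pics/{n}2.png",grab_frame(n)[:,:,::-1])
im=cv2.imread("pics/side2.png")[120:280,230:430];cv2.imwrite("pics/side2c.png",cv2.resize(im,None,fx=3,fy=3))
E
```

```text
t 3.4 rew mm [ 60.6 -60.6 189.7] F [ 0.7 -0.6  0.9]
[3.16 0.17 0.03]
```

View pics/wrist2.png

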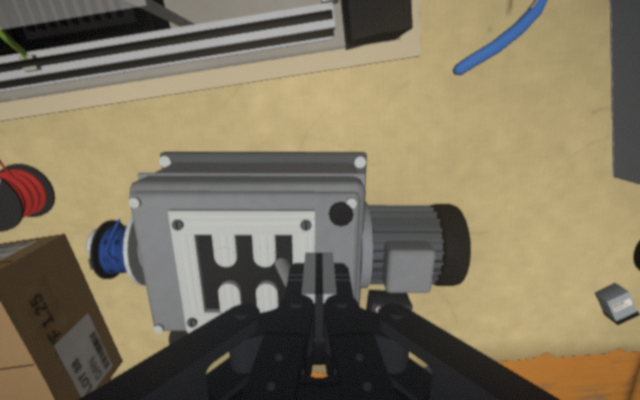

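View pics/side2c.png

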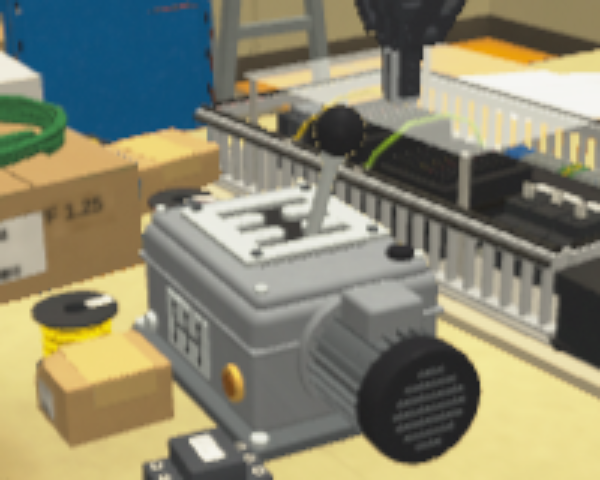

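```bash
python3 -c "
from h import *
from plant import *
c=get_calibration('side');s=bot.state()
u=proj(s['position'],c);print((u-[230,120])*3, (proj([.5604,.1274,.2054],c)-[230,120])*3)"
```

```text
[[401.04440223 137.89915696]] [[341.09979971 129.0657642 ]]
```

```bash
python3 - <<'E'
import cv2
im=cv2.imread("pics/side2.png")[90:190,310:420]
cv2.imwrite("pics/side2d.png",cv2.resize(im,None,fx=6,fy=6,interpolation=cv2.INTER_CUBIC))
E
```

```text
(no output)
```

View pics/side2d.png

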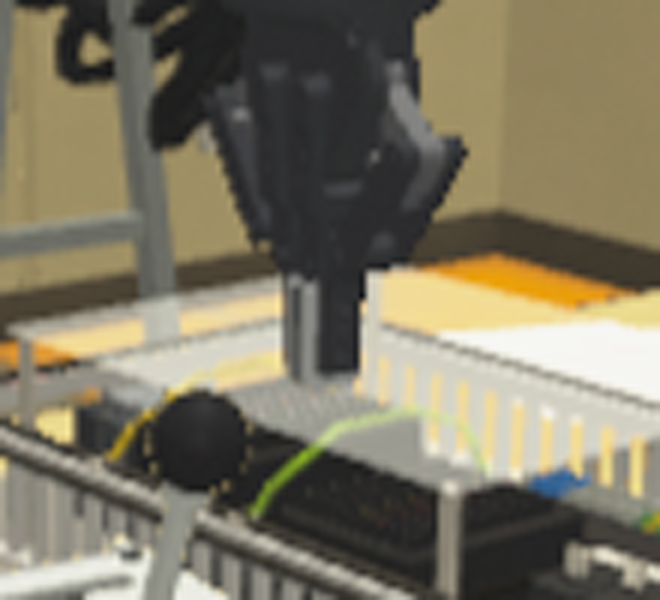

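```bash
python3 - <<'E'
from h import *
from plant import *
s=bot.state();print(s["position"])
for n,o in(("side",(310,90)),("scene",(250,110))):
    im=grab_frame(n)[:,:,::-1].copy();c=get_calibration(n)
    im=cv2.resize(im[o[1]:o[1]+100,o[0]:o[0]+110],None,fx=6,fy=6,interpolation=cv2.INTER_CUBIC)
    for dz in(0,.02,.04):
        u=((proj(s["position"]+[0,0,dz],c)[0]-o)*6+3).astype(int);cv2.circle(im,tuple(u),3,(0,0,255),-1)
    cv2.imwrite(f"pics/{n}3.png",im)
E
```

```text
[0.60814255 0.12313366 0.19145275]
```

View pics/side3.png

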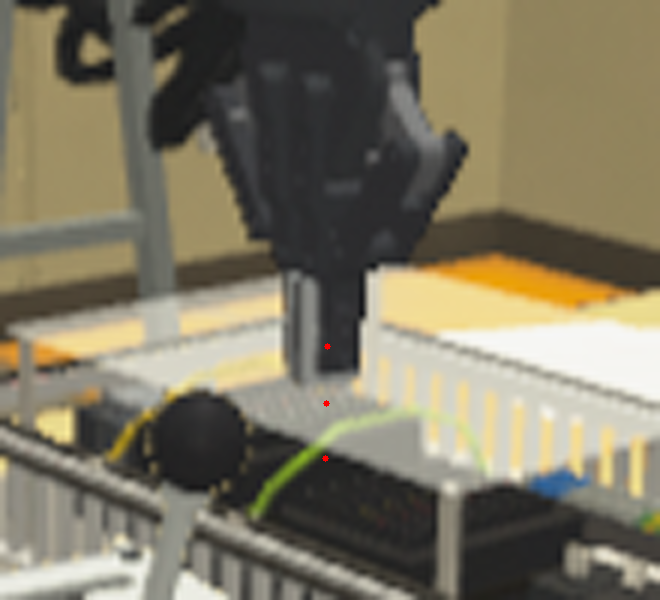

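View pics/scene3.png

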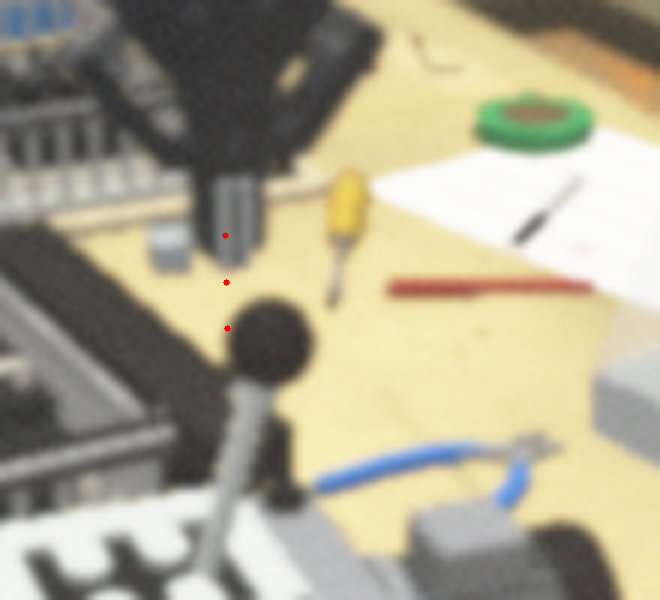

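```bash
python3 -c "
from h import *
from plant import *
c=get_calibration('wrist');s=bot.state();M=R.from_rotvec(s['eef_rot']).as_matrix()
for dz in(0,.01,.02,.028,.04):
  print(dz,[proj(s['position']+[0,0,dz]+M[:,0]*x,c).round(0) for x in(-.011,0,.011)])"
```

```text
0 [array([[320., 227.]]), array([[319., 244.]]), array([[319., 261.]])]
0.01 [array([[320., 234.]]), array([[319., 252.]]), array([[319., 270.]])]
0.02 [array([[320., 242.]]), array([[320., 261.]]), array([[319., 279.]])]
0.028 [array([[320., 249.]]), array([[320., 269.]]), array([[319., 288.]])]
0.04 [array([[320., 261.]]), array([[320., 282.]]), array([[320., 302.]])]
```

```bash
python3 -c "
import cv2
im=cv2.imread('pics/wrist2.png')[220:330,260:380]
cv2.imwrite('pics/wrist2c.png',cv2.resize(im,None,fx=5,fy=5,interpolation=cv2.INTER_CUBIC))"
```

```text
(no output)
```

View pics/wrist2c.png

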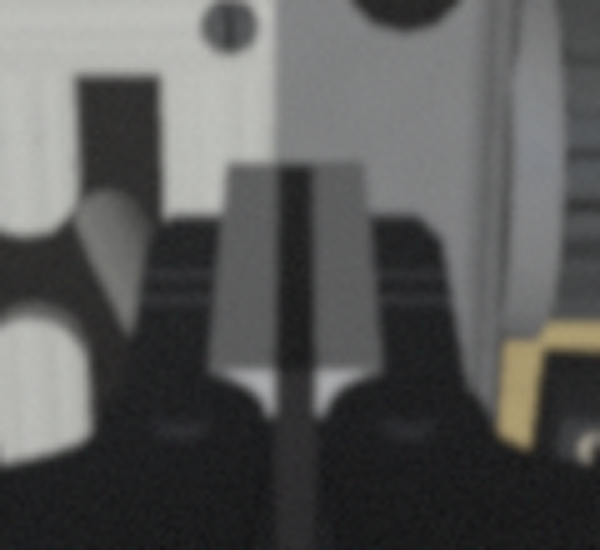

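Call:
play_rows:
  commands:
    - {"offset":[0,1.3,0],"roll":0,"hand":255}
    - {"offset":[0,1.3,0],"roll":0,"hand":255}
    - {"offset":[0.8,0,0],"roll":0,"hand":255}
    - {"offset":[0.6,0,0],"roll":0,"hand":255}
    - {"offset":[0.4,0,0],"roll":0,"hand":255}
    - {"offset":[0.4,0,0],"roll":0,"hand":255}
    - {"offset":[0.4,0,0],"roll":0,"hand":255}
    - {"offset":[0.2,0,0],"roll":0,"hand":255}
    - {"offset":[0,0,0],"roll":0,"hand":255}

```text
clock: 4.5
position: [0.5794, 0.1251, 0.1637]
eef_rot: [-0.1, -2.176, 2.175]
contact_force: [2.9, -1.3, 2.2]
finger_gap: 0.003
```

```bash
cat > look.py <<'E'
from h import *
from plant import *
import sys
k=sys.argv[1]; v=np.load("fit.npy");p=v[:3]
rep()
K={}
for n,o in(("side",(310,110)),("scene",(250,110)),):
    im=grab_frame(n);K[n]=(nets.trace(n,"lever_knob"))
    for d in K[n][:2]: print(n,d["confidence"],d["extent"])
    im=cv2.resize(im[o[1]:o[1]+100,o[0]:o[0]+110][:,:,::-1],None,fx=5,fy=5,interpolation=cv2.INTER_CUBIC)
    # candidate ball outlines for states
    c=get_calibration(n)
    cv2.imwrite(f"pics/{n}_{k}.png",im)
a=[cv2.imread(f"pics/{n}_{k}.png")[:,:400] for n in("side","scene")]
cv2.imwrite(f"pics/both_{k}.png",np.hstack(a))
E
python3 look.py 4
```

```text
t 4.5 rew mm [ 32.8 -60.7 163.7] F [ 2.9 -1.3  2.2]
side 0.65 [327.2, 152.7, 348.6, 202.0]
scene 0.93 [283.4, 158.9, 305.7, 206.1]
```

View pics/both_4.png

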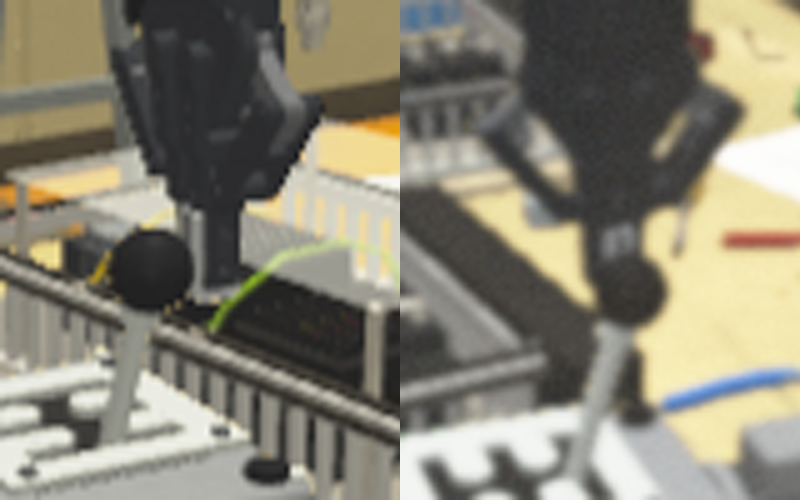

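```bash
cat > est.py <<'E'
from h import *
from plant import get_calibration
import sys
a=list(map(float,sys.argv[1:6])) # side crop x,y ; scene crop x,y (5x, 400 wide), s or nan
p=np.load("fit.npy")[:3];f=lambda q,o:(np.array(q)+.5)/5-.5+o
ks=f(a[:2],[310,110]);kc=f([a[2]-400,a[3]],[250,110])
c1,c2=get_calibration("side"),get_calibration("scene")
print(w(p,ball(0,0)))
r=least_squares(lambda v:np.r_[(proj(w(p,ball(*v)),c1)[0]-ks),(proj(w(p,ball(*v)),c2)[0]-kc),0 if np.isnan(a[4]) else 20*(v[1]-a[4])],[0,-.2])
print(r.x.round(3),r.fun.round(2),"ball rew mm",(ball(*r.x)*1e3).round(1))
E
python3 est.py 151 270 631 291 -.338; python3 est.py 151 270 631 291 nan
```

```text
[[0.55226107 0.18861866 0.216     ]]
[ 0.025 -0.335] [ 0.12  0.04 -0.17  0.46  0.06] ball rew mm [  4.6 -60.8 205.7]
[[0.55226107 0.18861866 0.216     ]]
[ 0.025 -0.335] [ 0.12  0.04 -0.17  0.46  0.  ] ball rew mm [  4.6 -60.7 205.7]
```

Call:
play_rows:
  commands:
    - {"offset":[0.3,0,0],"roll":0,"hand":255}
    - {"offset":[0.15,0,0],"roll":0,"hand":255}
    - {"offset":[0,0,0],"roll":0,"hand":255}
    - {"offset":[0,0,0],"roll":0,"hand":255}

```text
clock: 5.1
position: [0.5744, 0.1255, 0.1629]
eef_rot: [-0.099, -2.175, 2.175]
contact_force: [2.6, -0.3, 2.5]
finger_gap: 0.004
```

```bash
python3 look.py 5
```

```text
t 5.1 rew mm [ 27.8 -60.8 162.9] F [ 2.6 -0.3  2.5]
side 0.76 [326.8, 153.1, 347.1, 201.6]
scene 0.86 [283.4, 159.0, 303.2, 208.1]
```

View pics/both_5.png

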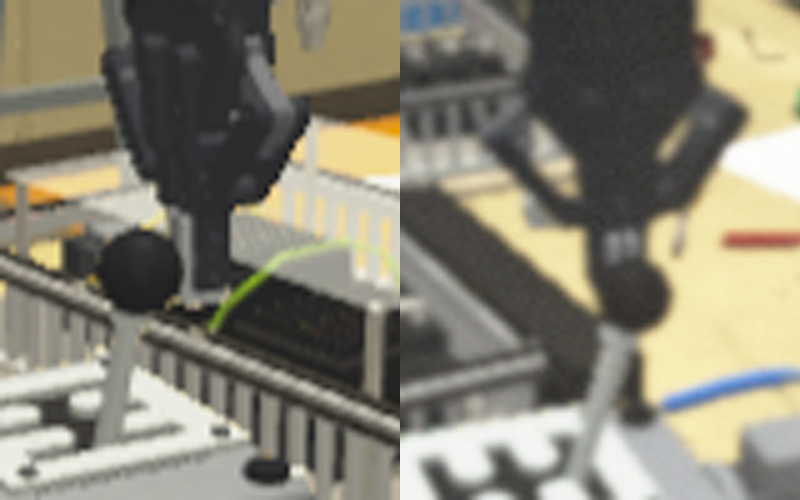

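```bash
python3 est.py 140.5 270 635 295 -.338;  python3 -c "
from h import *
rep([60,-119,180]);rep([0,-119,168])"
```

```text
[[0.55226107 0.18861866 0.216     ]]
[-0.001 -0.334] [ 0.12  0.31 -0.34  0.45  0.09] ball rew mm [-1.000e-01 -6.060e+01  2.058e+02]
t 5.3 rew mm [ 27.9 -60.9 162.9] F [ 2.3 -1.4  1.8]
[-3.21 -1.71  5.81]
t 5.3 rew mm [ 27.9 -60.9 162.9] F [ 2.3 -1.4  1.8]
[ 2.79 -0.51  5.81]
```

Call:
play_rows:
  commands:
    - {"offset":[-1.6,0,0],"roll":0,"hand":255}
    - {"offset":[-1.6,-1.7,0],"roll":0,"hand":255}
    - {"offset":[0,0,2.9],"roll":0,"hand":255}
    - {"offset":[0,0,2.9],"roll":0,"hand":255}
    - {"offset":[2,0,0],"roll":0,"hand":255}
    - {"offset":[2,0,0],"roll":0,"hand":255}
    - {"offset":[2,0,0],"roll":0,"hand":255}
    - {"offset":[0,1.2,0],"roll":0,"hand":255}
    - {"offset":[0,0,0],"roll":0,"hand":255}
    - {"offset":[0,0,0],"roll":0,"hand":255}

```text
clock: 6.3
position: [0.5412, 0.0701, 0.1673]
eef_rot: [-0.097, -2.173, 2.175]
contact_force: [0.8, 0.5, 0.0]
finger_gap: -0.003
```

```bash
python3 look.py 6; python3 -c "
from h import *
rep([0,-95,168])"
```

```text
t 6.3 rew mm [  -0.2 -119.   167.3] F [0.8 0.5 0. ]
side 0.62 [329.6, 156.0, 347.8, 201.5]
scene 0.67 [287.2, 158.1, 303.3, 205.3]
t 6.5 rew mm [   0.4 -118.8  167.9] F [0.  0.1 0. ]
[ 0.03 -0.01 -2.38]
```

View pics/both_6.png

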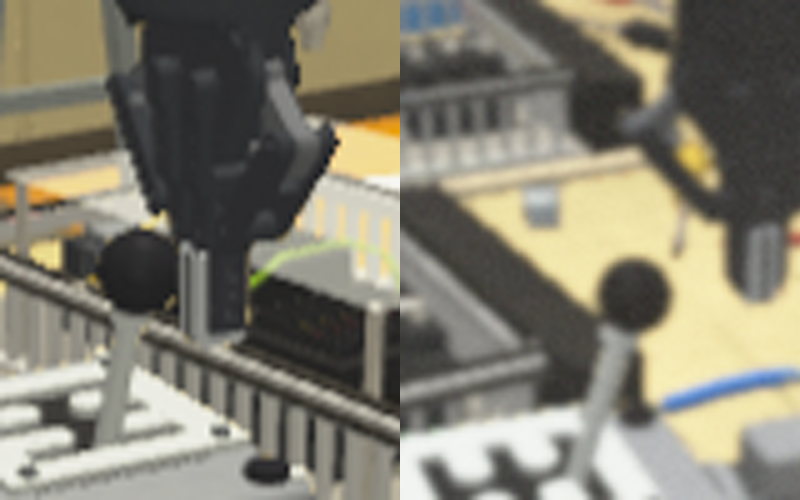

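```bash
python3 -c "
from h import *
from plant import *
p=np.load('fit.npy')[:3];s=bot.state()
for n,o in(('side',(310,110)),('scene',(250,110))):
  print(n,((proj(s['position']+[0,0,.028],get_calibration(n))-o)*5).round())"
```

```text
side [[215. 334.]]
scene [[350. 295.]]
```

Call:
play_rows:
  commands:
    - {"offset":[0,0,-1.2],"roll":0,"hand":255}
    - {"offset":[0,0,-0.8],"roll":0,"hand":255}
    - {"offset":[0,0,-0.6],"roll":0,"hand":255}
    - {"offset":[0,0,-0.6],"roll":0,"hand":255}
    - {"offset":[0,-0.1,-0.6],"roll":0,"hand":255}
    - {"offset":[0,-0.2,-0.6],"roll":0,"hand":255}
    - {"offset":[0,-0.2,-0.6],"roll":0,"hand":255}
    - {"offset":[0,0,0],"roll":0,"hand":255}

```text
clock: 7.3
position: [0.5461, 0.1205, 0.1734]
eef_rot: [-0.099, -2.175, 2.175]
contact_force: [-0.4, -3.8, 2.5]
finger_gap: 0.0
```

```bash
python3 look.py 7
```

```text
t 7.3 rew mm [ 1.000e-01 -6.840e+01  1.734e+02] F [-0.4 -3.8  2.5]
side 0.8 [324.0, 150.0, 334.5, 199.1]
scene 0.78 [280.1, 159.5, 293.6, 208.0]
scene 0.6 [203.7, 160.7, 354.5, 277.0]
```

View pics/both_7.png

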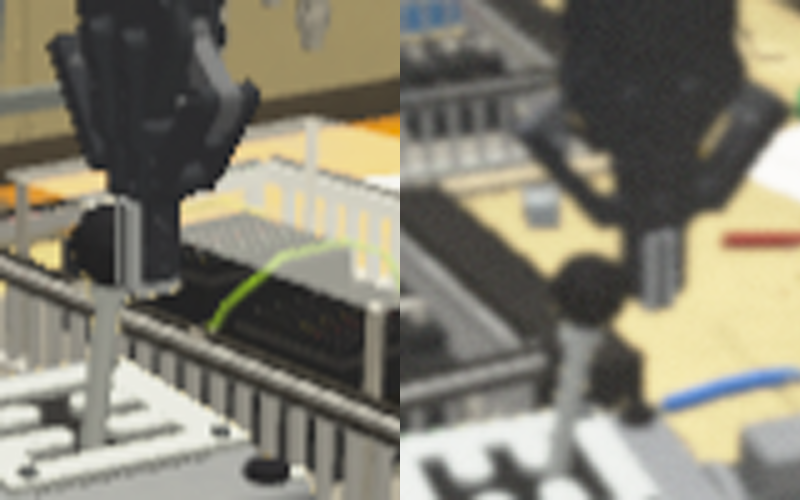

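```bash
python3 est.py 109 243 591 289 nan
```

```text
[[0.55226107 0.18861866 0.216     ]]
[-0.012 -0.213] [ 0.35  0.31 -0.4   1.01  0.  ] ball rew mm [ -2.2 -39.1 211.8]
```

Call:
play_rows:
  commands:
    - {"offset":[0,-0.1,-0.6],"roll":0,"hand":255}
    - {"offset":[0,-0.1,-0.6],"roll":0,"hand":255}
    - {"offset":[0,-0.1,-0.6],"roll":0,"hand":255}
    - {"offset":[0,-0.1,-0.6],"roll":0,"hand":255}
    - {"offset":[0,0,-0.6],"roll":0,"hand":255}
    - {"offset":[0,0,-0.6],"roll":0,"hand":255}
    - {"offset":[0,0,0],"roll":0,"hand":255}
    - {"offset":[0,0,0],"roll":0,"hand":255}

```text
clock: 8.3
position: [0.5491, 0.1563, 0.1767]
eef_rot: [-0.098, -2.175, 2.175]
contact_force: [-0.4, -2.1, 1.3]
finger_gap: -0.001
```

```bash
python3 look.py 8
```

```text
t 8.3 rew mm [ -0.2 -32.4 176.7] F [-0.4 -2.1  1.3]
side 0.8 [317.5, 145.8, 328.3, 197.7]
scene 0.84 [264.1, 157.9, 281.6, 208.3]
```

View pics/both_8.png

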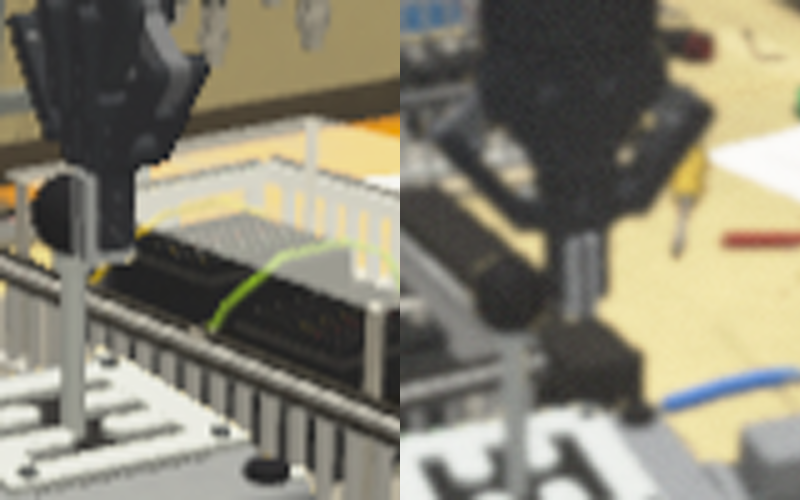

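```bash
python3 est.py 73 215 510 290 nan
```

```text
[[0.55226107 0.18861866 0.216     ]]
[ 0.   -0.02] [ 0.43 -0.34  0.03  1.1   0.  ] ball rew mm [  0.   -3.7 216. ]
```

Call:
play_rows:
  commands:
    - {"offset":[0,0,-0.3],"roll":0,"hand":255}
    - {"offset":[0,0,0],"roll":0,"hand":255}
    - {"offset":[0,0,2.0],"roll":0,"hand":255}
    - {"offset":[2,0,0.5],"roll":0,"hand":255}
    - {"offset":[2,0,0],"roll":0,"hand":255}
    - {"offset":[2,0,0],"roll":0,"hand":255}
    - {"offset":[0,0,-1.8],"roll":0,"hand":255}
    - {"offset":[0,0,-1.8],"roll":0,"hand":255}
    - {"offset":[0,0,-1.8],"roll":0,"hand":255}
    - {"offset":[0,0,0],"roll":0,"hand":255}
    - {"offset":[0,0,0],"roll":0,"hand":255}

```text
clock: 9.6
position: [0.4925, 0.1941, 0.1764]
eef_rot: [-0.097, -2.174, 2.176]
contact_force: [1.2, 0.4, 0.1]
finger_gap: -0.001
```

```bash
sed -i 's/(310,110)/(300,110)/' look.py; sed -i 's/\[310,110\]/[300,110]/' est.py; python3 look.py 9;python3 -c "
from h import *
rep([-29,0,176])"
```

```text
t 9.6 rew mm [-60.   -0.  176.4] F [1.2 0.4 0.1]
side 0.62 [313.6, 142.7, 332.6, 196.1]
scene 0.74 [264.5, 166.0, 274.5, 207.1]
t 9.8 rew mm [-60.1  -1.2 176.8] F [ 0.2 -0.1  0.9]
[-3.11  0.08 -0.12]
```

View pics/both_9.png

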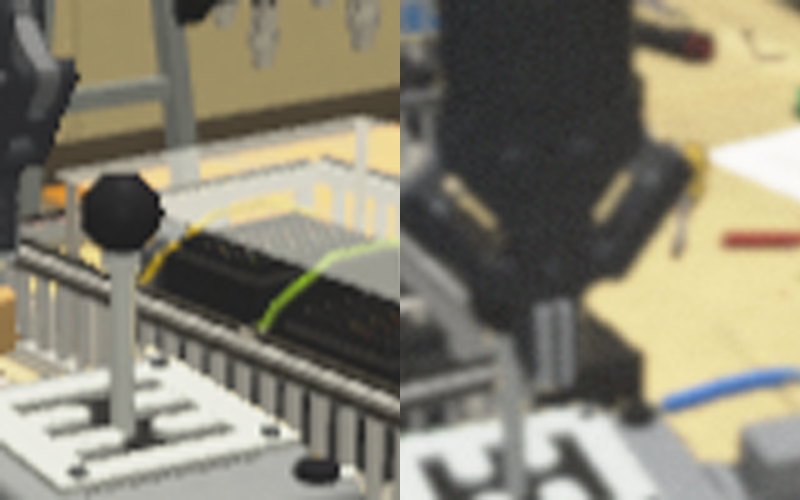

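```bash
python3 -c "
from h import *
from plant import get_calibration
p=np.load('fit.npy')[:3];c=get_calibration('side')
for f,s in((0,0),(0,.03),(0,-.03),(-.02,0),(.02,0)): print(f,s,((proj(w(p,ball(f,s)),c)-[300,110])*5+2).round(1))"
```

```text
0 0 [[121.  211.2]]
0 0.03 [[115.  208.3]]
0 -0.03 [[127.1 214.5]]
-0.02 0 [[113.2 212.5]]
0.02 0 [[128.8 210. ]]
```

Call:
play_rows:
  commands:
    - {"offset":[-1.4,0,0],"roll":0,"hand":255}
    - {"offset":[-1.2,0,0],"roll":0,"hand":255}
    - {"offset":[-0.6,0,0],"roll":0,"hand":255}
    - {"offset":[-0.6,0,0],"roll":0,"hand":255}
    - {"offset":[-0.6,0,0],"roll":0,"hand":255}
    - {"offset":[-0.6,0,0],"roll":0,"hand":255}
    - {"offset":[-0.6,0.1,0],"roll":0,"hand":255}
    - {"offset":[-0.6,0.1,0],"roll":0,"hand":255}
    - {"offset":[0,0,0],"roll":0,"hand":255}

```text
clock: 10.7
position: [0.5546, 0.1875, 0.1747]
eef_rot: [-0.099, -2.174, 2.175]
contact_force: [-2.5, -0.8, 1.4]
finger_gap: 0.001
```

```bash
python3 look.py 10
```

```text
t 10.7 rew mm [  2.5  -0.9 174.7] F [-2.5 -0.8  1.4]
side 0.77 [326.9, 141.5, 346.5, 195.3]
scene 0.63 [260.5, 158.5, 273.1, 205.6]
```

View pics/both_10.png

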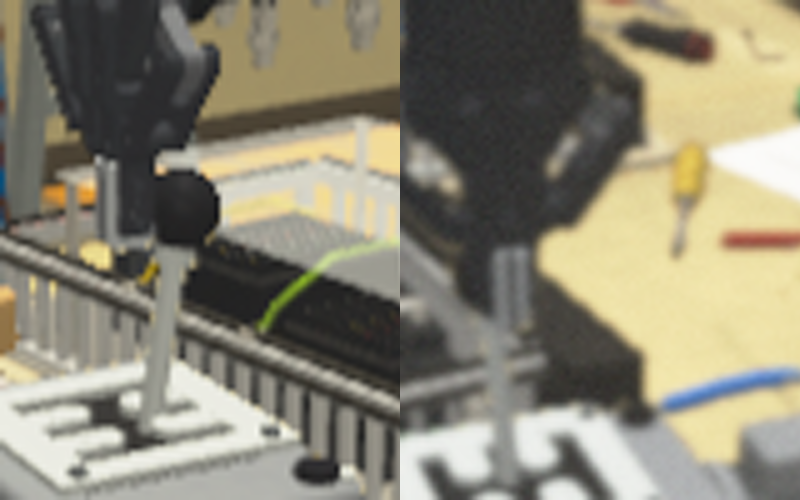

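Entering the middle far slot with low force. Push on to the stop.

Call:
play_rows:
  commands:
    - {"offset":[-0.6,0.1,0],"roll":0,"hand":255}
    - {"offset":[-0.6,0.2,0],"roll":0,"hand":255}
    - {"offset":[-0.6,0.2,0],"roll":0,"hand":255}
    - {"offset":[-0.4,0.1,0],"roll":0,"hand":255}
    - {"offset":[-0.3,0,0],"roll":0,"hand":255}
    - {"offset":[0,0,0],"roll":0,"hand":255}
    - {"offset":[0,0,0],"roll":0,"hand":255}

```text
clock: 11.6
position: [0.5787, 0.1852, 0.1685]
eef_rot: [-0.098, -2.174, 2.175]
contact_force: [-2.4, 0.7, -1.1]
finger_gap: -0.001
```

```bash
python3 look.py 11
```

```text
t 11.6 rew mm [ 26.6  -1.  168.5] F [-2.4  0.7 -1.1]
scene 0.49 [261.0, 158.2, 271.9, 203.2]
```

View pics/both_11.png

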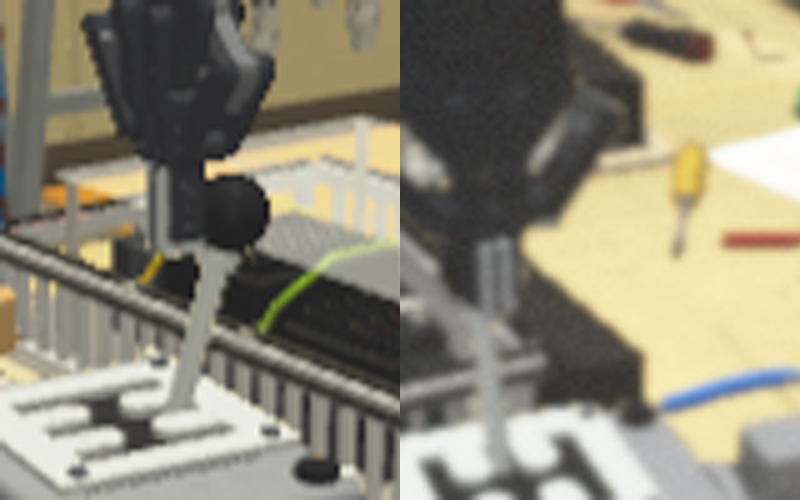

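Not yet at the stop (expected near 29–31 mm). Continue in 1.5 mm steps watching force.

Call:
play_rows:
  commands:
    - {"offset":[-0.2,0,0],"roll":0,"hand":255}
    - {"offset":[-0.15,0,0],"roll":0,"hand":255}
    - {"offset":[0,0,0],"roll":0,"hand":255}
    - {"offset":[0,0,0],"roll":0,"hand":255}

```text
clock: 12.2
position: [0.5823, 0.1849, 0.1688]
eef_rot: [-0.099, -2.174, 2.175]
contact_force: [-2.8, 0.2, -2.4]
finger_gap: -0.002
```

```bash
python3 -c "
from h import *
rep()"
```

```text
t 12.2 rew mm [ 30.3  -1.  168.8] F [-2.8  0.2 -2.4]
```

Call:
play_rows:
  commands:
    - {"offset":[-0.15,0,0],"roll":0,"hand":255}
    - {"offset":[0,0,0],"roll":0,"hand":255}
    - {"offset":[0,0,0],"roll":0,"hand":255}

```text
clock: 12.5
position: [0.5839, 0.1848, 0.169]
eef_rot: [-0.099, -2.175, 2.175]
contact_force: [-3.7, 0.1, -2.6]
finger_gap: -0.0
```

Call:
play_rows:
  commands:
    - {"offset":[-0.15,0,0],"roll":0,"hand":255}
    - {"offset":[0,0,0],"roll":0,"hand":255}
    - {"offset":[0,0,0],"roll":0,"hand":255}

```text
clock: 12.8
position: [0.5851, 0.1846, 0.1688]
eef_rot: [-0.098, -2.174, 2.175]
contact_force: [-4.8, 1.0, -3.2]
finger_gap: -0.003
```

Call:
play_rows:
  commands:
    - {"offset":[-0.15,0,0],"roll":0,"hand":255}
    - {"offset":[0,0,0],"roll":0,"hand":255}
    - {"offset":[0,0,0],"roll":0,"hand":255}

```text
clock: 13.1
position: [0.5863, 0.1844, 0.1686]
eef_rot: [-0.098, -2.174, 2.175]
contact_force: [-6.0, 0.7, -2.9]
finger_gap: -0.001
```

```bash
python3 look.py 12
```

```text
t 13.1 rew mm [ 34.3  -1.1 168.6] F [-6.   0.7 -2.9]
side 0.9 [336.7, 144.0, 353.6, 190.2]
side 0.15 [337.6, 142.7, 356.1, 194.7]
scene 0.61 [259.9, 156.8, 271.6, 203.0]
scene 0.22 [267.5, 254.9, 313.0, 302.7]
```

View pics/both_12.png

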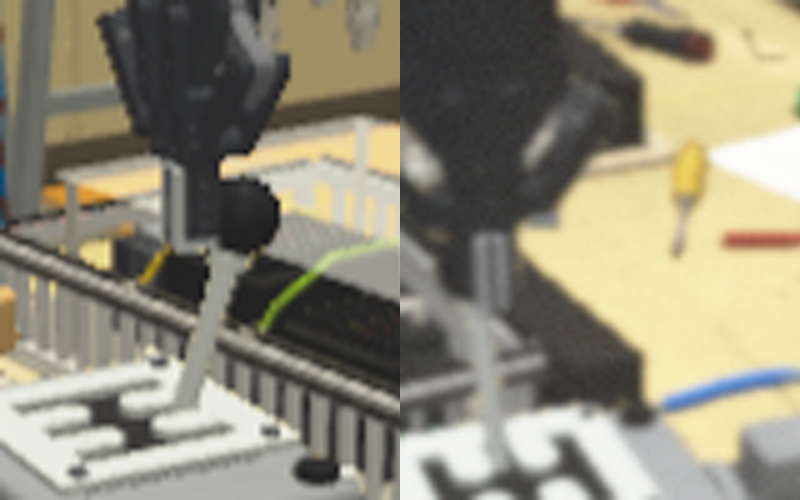

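```bash
python3 -c "
from h import *
from plant import get_calibration
p=np.load('fit.npy')[:3];c=get_calibration('side')
for f,s in((.28,0),(.3,0),(.322,0),(.34,0)): print(f,s,((proj(w(p,ball(f,s)),c)-[300,110])*5+2).round(1),ball(f,s)[0])"
```

```text
0.28 0 [[225.9 210.7]] 0.051125794984361046
0.3 0 [[232.9 211.9]] 0.05467123823234782
0.322 0 [[240.6 213.5]] 0.058545914194938965
0.34 0 [[246.9 214.8]] 0.06169511204605067
```

Call:
play_rows:
  commands:
    - {"offset":[-0.2,0,0],"roll":0,"hand":255}
    - {"offset":[0,0,0],"roll":0,"hand":255}
    - {"offset":[0,0,0],"roll":0,"hand":255}

```text
clock: 13.6
position: [0.5878, 0.1842, 0.1683]
eef_rot: [-0.096, -2.173, 2.174]
contact_force: [-6.6, 0.6, -3.3]
finger_gap: -0.003
```

```bash
python3 look.py 13
```

```text
t 13.6 rew mm [ 35.8  -1.2 168.3] F [-6.6  0.6 -3.3]
side 0.79 [334.3, 147.3, 356.2, 192.3]
side 0.33 [273.4, 144.5, 391.3, 275.3]
scene 0.7 [255.8, 156.1, 270.3, 203.4]
scene 0.27 [267.6, 257.6, 313.2, 303.1]
```

View pics/both_13.png

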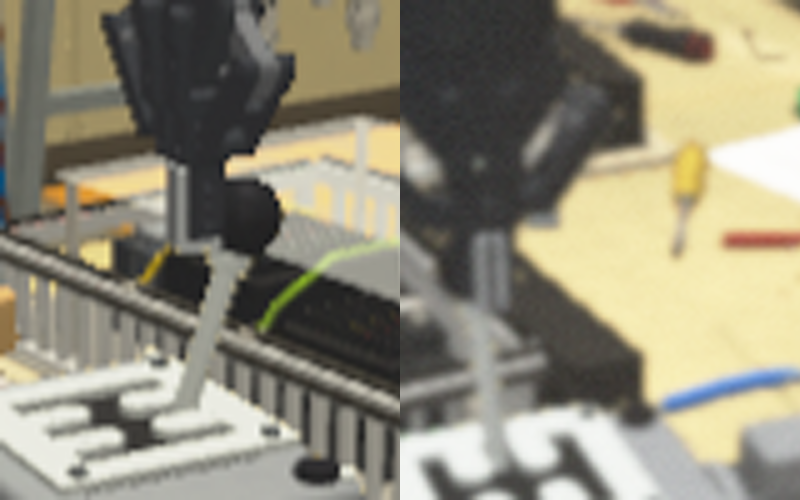

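Call:
play_rows:
  commands:
    - {"offset":[-0.2,0,0],"roll":0,"hand":255}
    - {"offset":[-0.15,0,0],"roll":0,"hand":255}
    - {"offset":[0,0,0],"roll":0,"hand":255}
    - {"offset":[0,0,0],"roll":0,"hand":255}

```text
clock: 14.2
position: [0.5902, 0.1838, 0.1676]
eef_rot: [-0.094, -2.171, 2.174]
contact_force: [-9.8, 2.7, -5.0]
finger_gap: -0.001
```

```bash
python3 look.py 14
```

```text
t 14.2 rew mm [ 38.3  -1.4 167.6] F [-9.8  2.7 -5. ]
side 0.76 [335.9, 142.2, 358.5, 192.4]
scene 0.56 [258.5, 157.3, 271.5, 199.8]
```

View pics/both_14.png

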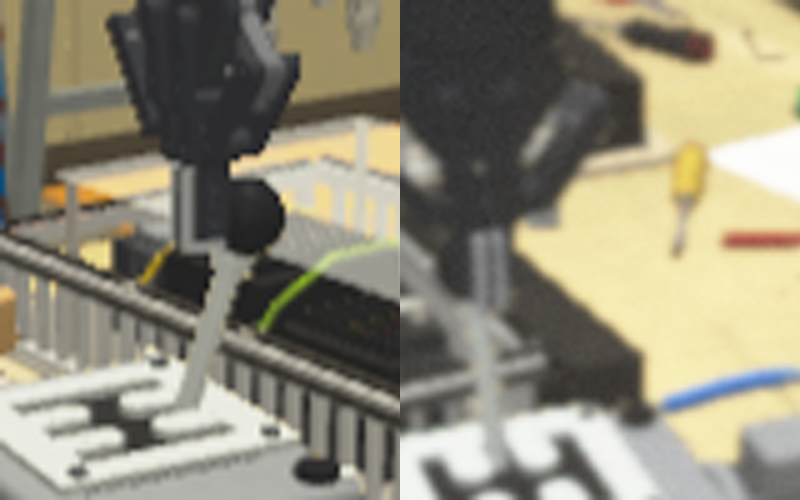

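Call:
play_rows:
  commands:
    - {"offset":[1,0,0],"roll":0,"hand":255}
    - {"offset":[2.5,0,0],"roll":0,"hand":255}
    - {"offset":[4,0,0],"roll":0,"hand":255}
    - {"offset":[0,-4,0],"roll":0,"hand":255}
    - {"offset":[0,-4,0],"roll":0,"hand":255}
    - {"offset":[0,-4,0],"roll":0,"hand":255}
    - {"offset":[0,-4,0],"roll":0,"hand":255}
    - {"offset":[0,0,0],"roll":0,"hand":255}
    - {"offset":[0,0,0],"roll":0,"hand":255}

```text
clock: 15.3
position: [0.5189, 0.1914, 0.3314]
eef_rot: [-0.105, -2.181, 2.174]
contact_force: [-0.4, 1.2, -0.6]
finger_gap: -0.0
```

```bash
python3 look.py 15; python3 - <<'E'
from h import *
from plant import *
import pickle
c=get_calibration("wrist");pickle.dump(c,open("w2.pkl","wb"))
im=grab_frame("wrist")[:,:,::-1].copy();p=np.load("fit.npy")[:3]
cv2.imwrite("pics/w15raw.png",im)
for f,col in((.29,(255,0,0)),(.322,(0,255,0)),(.35,(0,0,255))):
    u=proj(w(p,ball(f,0)),c)[0];print(f,u);cv2.circle(im,tuple(np.int32(u)),2,col,-1)
cv2.imwrite("pics/w15.png",im)
cv2.imwrite("pics/scene15.png",grab_frame("scene")[:,:,::-1])
c=get_calibration("side")
E
```

```text
t 15.3 rew mm [-3.340e+01 -3.000e-01  3.314e+02] F [-0.4  1.2 -0.6]
side 0.55 [334.1, 144.8, 355.8, 192.9]
scene 0.79 [258.2, 154.2, 271.2, 202.8]
0.29 [318.00929521  87.30067225]
0.322 [318.02224346  80.22998923]
0.35 [318.03362603  74.1087811 ]
```

View pics/both_15.png

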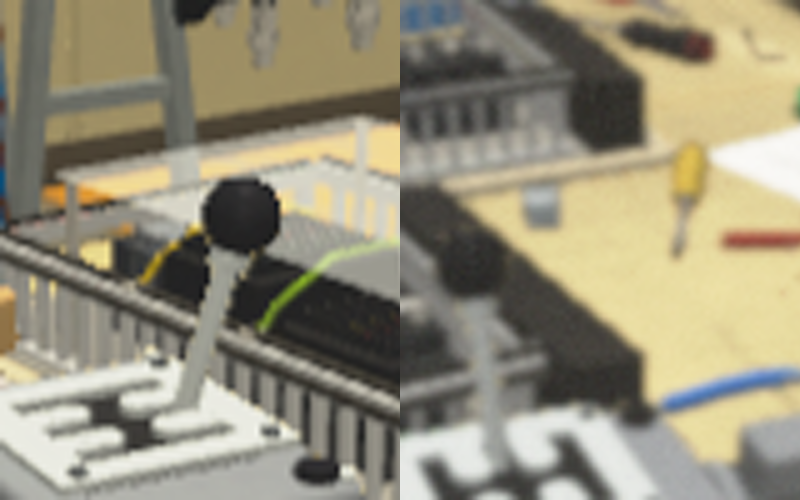

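View pics/w15.png

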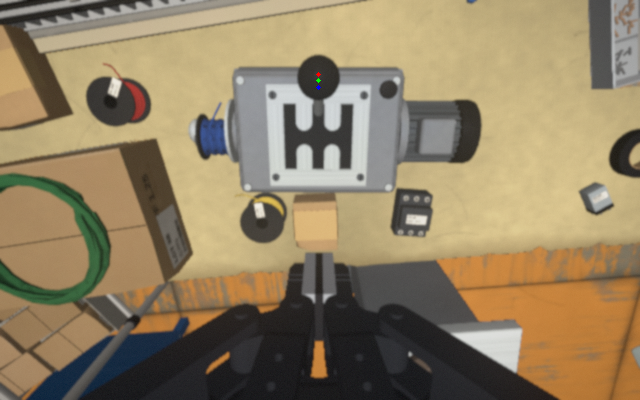

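View pics/scene15.png

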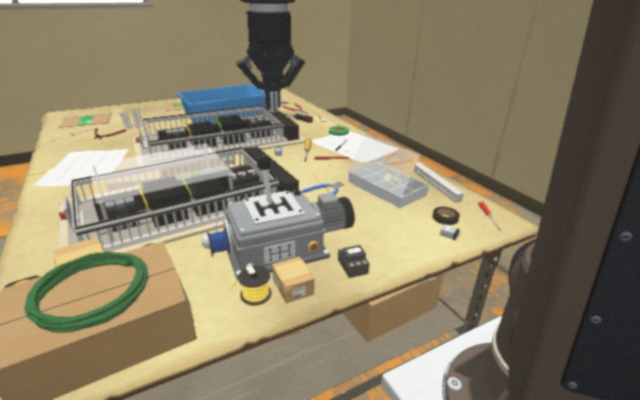

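```bash
python3 -c "
from plant import *
print(job_done())"
```

```text
the job is handed in; nothing more can be done
None
```

The lever is in the middle far slot, fully home as far as the cameras and contact forces show. I handed the job in at about 15.5 s of the 42 s allowed.

I used the closed fingertips throughout:
- **To neutral:** pushed the ball back from its far side. The lever started at about +0.07 rad fore in the right-hand lane.
- **To the middle lane:** pushed it sideways along the channel.
- **Home:** pushed it forward into the far slot. Contact force was about 3 N on the way and rose to about 11 N at the end, with the ball hardly moving.

**Last checks, with the arm clear above the machine:**
- **Fore lean:** the side camera puts the ball where 0.322 rad predicts. The wrist camera reads about 0.33, which is within calibration error of the stop.
- **Lane:** both cameras show the lever in the middle lane.
- **Surroundings:** by eye, the spool, carton and contactor look unmoved in the before and after pictures.

**Disagreements:**
- **Tip height:** in the pictures the shut fingertips end about 28 mm above the reported TCP. I set heights by the pictures.
- **Fingertip travel:** during the last push the reported tool position went on about 5 to 6 mm further than the ball did. I took this as the fingers and stop giving way, and the ball was still at the home position after I backed off.

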